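# Zero the batch counter and hold the grader's run handle at slow

### The arm

A 6-joint arm with a two-finger parallel gripper is mounted at the origin on the work surface. World frame = base frame: x ahead of the robot, y to its left, z up, the work surface at z = 0. Lengths are in m, angles in rad, forces in N, time in s.
With the tool pointing down it reaches from about 0.375 to 0.9 m from the base axis. Payload 3.1 kg.
Tool frame: the origin (TCP) lies at the very end of the fingers, on their centre line; the grasp point (between the pads) lies 19 mm behind it (grip_depth is the distance from the TCP to the grasp point, in m); z points along the fingers, y is the line along which they close (so a half turn about z gives the same grasp; the last joint's range is limited). The gripper opens to 85 mm and grips with 20 to 120 N. Pads are 22 mm wide; open, the fingers measure 114 mm over their backs; the gripper's body (76 mm by 85 mm) begins 54 mm behind the grasp point. The pads swing forward as they close: fully open they stand 13 mm farther back than shut.
Start: joints at [-1.486, 0.527, 1.433, -0, 1.181, -0.178], TCP at [0.163, -0.603, 0.203] pointing down, gripper open.
Joint ranges: [-3.08, 3.08], [-0.75, 2.2], [0.22, 2.44], [-1.43, 4.57], [0, 2.65], [-2.85, 2.85]. Speed limits (rad/s): [2.79, 2.79, 3.14, 3.14, 3.14, 3.14].

### API

Orientations are given as a unit quaternion [x, y, z, w].
In Python, from station import * gives the robot as it stands.
- The arm moves only by the tool apply_moves, never from a script. Its argument "plan" is a list of rows, each a list of 7 numbers: the shift along the tool's x, y, z in m, then the turn, a rotation vector about the tool's x, y, z in rad, then the gripper command: -1 is fully open, 1 is shut, values between are in proportion. In form: [[dx, dy, dz, wx, wy, wz, jaw], ...]. A call has 1 to 8 rows; each row shifts and turns the commanded pose from where the row before left it, along the tool's axes as they then stand; what a row does not reach is not made up. A row lasts 1/8 s, in which the tool goes at most 62.5 mm and 10.7 degrees, less where a joint would pass 70% of its speed; a pose out of reach is approached as far as the arm can. A call is refused whole if a number of a shift passes 0.0625 or a number of a turn 0.188, either way. A call with a gripper value outside its range is refused whole. The fingers move at their own pace and stop on an object; "force" is the grip in N (left out, the last holds). Time passes only in rows, so rows that do not move let the fingers close. It gives the time, the measured TCP pose, the force, the opening and the grip force at its end, in the units of the state.
- sense(): the state, without advancing time (a new reading comes with each control period).
- snapshot(name): name is "scene" or "side" or "wrist"; returns the picture (384x512x3 uint8, red, green, blue); there is no depth.
- calibration(name): a dict with "camera_matrix" (3x3 intrinsics, pixels), "R" (3x3) and "t" (3): a world point X has camera coordinates R X + t; the wrist camera has in their place "mount" (4x4, takes a point from camera to tool coordinates, whose origin is the TCP and whose axes are the flange's). Camera axes: x right, y down, z forward; pixel columns grow to the right and rows downward; lengths in m; the calibration is good to about 2 mm. The wrist camera is an equidistant fisheye: a pixel r from the principal point sees the ray r / f radians off the axis. A picture is of the moment at which its call begins: read the wrist's pose just before it. calibration takes no time and is no camera call.
- sign_off(): hands the job in; it is judged then, once.
The state is a dict: "t": time; "q": joint angles; "qd": joint speeds; "tau": joint torques, N m; "tcp_pos": TCP position; "tool_rot": TCP orientation; "force": force on the tool from outside, world axes, zero at the start; "ft_torque": the same for the moment, N m; "finger_gap": opening from 0.0 (shut) to 1.0 (fully open); "gripper_force": force on a finger pad.
Only numpy, scipy, OpenCV 4.12 (cv2) and the standard library are available. Lean on these libraries where they do the work, as an engineer would, in place of code of your own. Each camera call takes 0.05 s, during which the arm holds its last target. There are 200 camera calls.

### The job

Start a new batch on the root grader: first turn the batch counter's bar knob anticlockwise (seen from above) all the way back to its zero stop. Only then press the spring-loaded T-shaped run handle down until its arm is level, which is slow speed, never down to its bottom stop, which is fast. Finish while still holding it pressed level - do not let go - and leave the loose things on the bench where they are.

Things in the scene. Friction and masses are not known exactly. Their poses are not given: they have to be found in the camera images.
- batch_counter: fixed grey box 130 x 130 mm, 55 mm tall, with a white round dial on top (116 mm across, its face 63 mm above the bench) and a black bar knob on the dial's centre. Origin under the box's centre, z up; its -x side is its front, with three white digit windows.
- reset_knob (a joint): angle of the counter's knob about the upright axis through the counter's origin: 0 at the zero stop (the pointer nose then points to the counter's front, -x), growing clockwise seen from above up to 2.6 rad; starts between 0.7 and 2.4. Stiff by friction (about 0.05 N m), it stays where it is left.
- knob_grip (a point): point on the knob's axis, 91 mm above the bench, at a good height to grip. Its x axis runs along the grip bar, the pointer nose at -x; it turns with the knob. The bar is 56 mm long, 16 mm thick (along its y axis); it stands on a 48 mm disc whose top is 66 mm above the bench, and its own top is 101 mm above the bench.
- run_station: fixed stand of the run handle: steel base plate 180 x 100 mm, 20 mm thick, origin under its centre, z up. At its +x end two grey cheeks (10 mm thick, 54 mm over both, x from 40 to 90 mm) rise to 115 mm and carry the pivot; the handle's arm runs from there to -x, the stand's front. A thin plate with a black tab beside the arm (y = +30 mm) shows the level position.
- handle_pivot (a point): pivot of the run handle: 70 mm to the stand's +x from its origin, 100 mm above the bench; the pivot axis runs along the stand's y.
- run_handle (a joint): swing of the run handle, rad: 0 released (arm slopes 0.30 rad up from the pivot), 0.30 arm level (slow), 0.60 bottom stop (fast). Grows as the grip is pressed down. A spring returns it to 0; pressed at the grip it takes about 4 N to start, about 11 N at level and about 18 N at the bottom. Slow means within 0.08 rad of level; fast begins at 0.50.
- handle_top (a point): middle of the top face of the handle's black T grip; it moves with the handle, its z axis normal to that face (upright when the arm is level), its x axis along the arm. It lies 140 mm from the pivot along the arm and 11 mm above the arm's centre line: about 152 mm above the bench when released, 111 mm when level. The grip is 34 mm along the arm, 110 mm across, 22 mm thick; the arm behind it is 20 mm wide, 14 mm thick.
- root_a: loose round purple root, 60 mm across, 61 mm tall, origin under its centre; leave it alone
- root_b: loose round purple root, 66 mm across, 66 mm tall, origin under its centre; leave it alone
- brush: loose cleaning brush, 170 mm long, lying along its x axis between the counter and the run handle, origin under its middle; leave it alone
- tape_roll: loose tape ring lying flat, 90 mm across, 25 mm tall; leave it alone
- handset: loose cordless telephone handset lying flat, 150 x 48 x 26 mm; leave it alone
Mind the look-alikes: they are no part of the job. What is shaped like the run_station but green or red is not meant.

How it is judged:
By the outcome, as a careful person would: the job done as asked, in the order asked, and still so for the second after the job is handed in, while the arm keeps its last pose, push and grip.
It also fails if it takes over 64 s, if anything falls off the work surface, if the arm or the gripper's body presses on something with over 40 N, if the wrist force passes 120 N, or if a joint passes its speed limit or range.

## Working session

There is one attempt and no reset: what is moved stays moved. The work goes in short steps, Python scripts to look and compute and a tool call to move; the robot and the scene stay as the last step left them, time stands still between calls to the robot, and variables do not carry over. Pictures are saved under pics/ and viewed, at most 10 in all, crops included, and the job is handed in when it is done.

Besides the shell and the picture viewer there is one more tool, called after "Request:" as a command line: name --pt "numbers of a row" for each row, then --argument value for the rest. apply_moves: Moves the arm, as the interface text tells. Its arguments: {"type":"object","properties":{"plan":{"type":"array"},"force":{"type":"number"}},"required":["plan"]}

```bash
mkdir -p pics; ls; python3 - <<'E'
from station import *
import cv2,numpy as np
np.set_printoptions(precision=4,suppress=True)
s=sense();print(s)
ims=[]
for n in("scene","side"):
    im=snapshot(n);cv2.imwrite(f"pics/{n}0.png",im[:,:,::-1]);ims.append(im[:,:,::-1])
    print(n,calibration(n))
print(calibration("wrist"))
cv2.imwrite("pics/wrist0.png",snapshot("wrist")[:,:,::-1])
E
```

```text
pics
{'t': 0.0, 'q': array([-1.4855,  0.5284,  1.4339, -0.    ,  1.1814, -0.1785]), 'qd': array([-0.0006,  0.0002, -0.002 , -0.0011, -0.0023, -0.0016]), 'tau': array([ -0.0014, -44.2355, -17.8026,  -0.0005,   0.0084,   0.    ]), 'tcp_pos': array([ 0.1629, -0.6026,  0.2023]), 'tool_rot': array([ 0.9913,  0.1315,  0.    , -0.0011]), 'force': array([-0.3956,  0.5583, -0.7072]), 'ft_torque': array([ 0.0252,  0.031 , -0.0305]), 'gripper_force': 0.0, 'finger_gap': 0.9977744249451428}
scene {'camera_matrix': array([[353.6077,   0.    , 257.2163],
       [  0.    , 353.6077, 192.0288],
       [  0.    ,   0.    ,   1.    ]]), 'R': array([[ 0.7256,  0.6881,  0.0071],
       [ 0.539 , -0.562 , -0.6274],
       [-0.4277,  0.4591, -0.7787]]), 't': array([-0.2543, -0.3093,  1.617 ])}
side {'camera_matrix': array([[493.1265,   0.    , 252.7731],
       [  0.    , 493.1265, 200.7439],
       [  0.    ,   0.    ,   1.    ]]), 'R': array([[-0.8099, -0.5864,  0.0109],
       [-0.3994,  0.5378, -0.7425],
       [ 0.4295, -0.6057, -0.6698]]), 't': array([0.3129, 0.3947, 1.0271])}
{'camera_matrix': array([[297.3186,   0.    , 255.2238],
       [  0.    , 297.3186, 195.6008],
       [  0.    ,   0.    ,   1.    ]]), 'mount': array([[ 0.0011, -0.9527, -0.3038,  0.0769],
       [ 1.    ,  0.001 ,  0.0003, -0.0004],
       [ 0.    , -0.3038,  0.9527, -0.1701],
       [ 0.    ,  0.    ,  0.    ,  1.    ]])}
```

View pics/scene0.png

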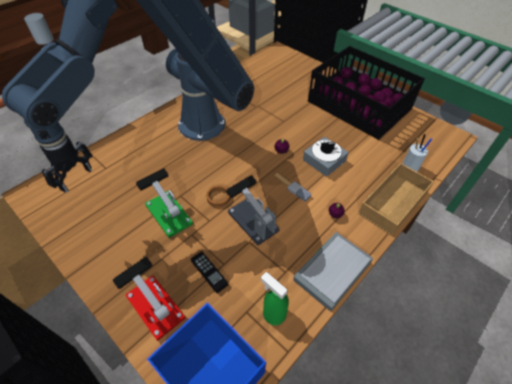

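View pics/side0.png

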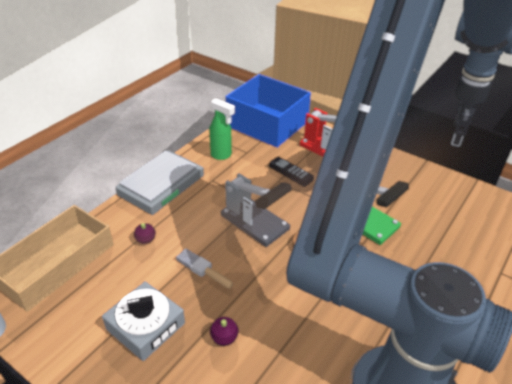

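Candidates: run station is the grey steel one at scene (255,215) / side (255,205). The look-alikes are green at scene (168,205) and red at (153,300). The only counter is at scene (326,152) / side (143,315). Next I'll check these in a close crop.

```bash
python3 - <<'E'
import cv2,numpy as np
s=cv2.imread("pics/scene0.png");d=cv2.imread("pics/side0.png")
def c(im,x,y,w,h,k): return cv2.resize(im[y:y+h,x:x+w],None,fx=k,fy=k,interpolation=cv2.INTER_CUBIC)
a=np.hstack([c(s,215,170,80,60+15,5),c(s,290,125,80,75,5)])
b=np.hstack([c(d,210,165,100,90,4)[:,:400],c(d,95,275,100,90,4)[:,:400]])
print(a.shape,b.shape)
o=np.vstack([a,b]); cv2.imwrite("pics/crop1.png",cv2.resize(o,(800,735)) if 0 else cv2.resize(o,None,fx=.8,fy=.8))
E
```

```text
(375, 800, 3) (360, 800, 3)
```

View pics/crop1.png

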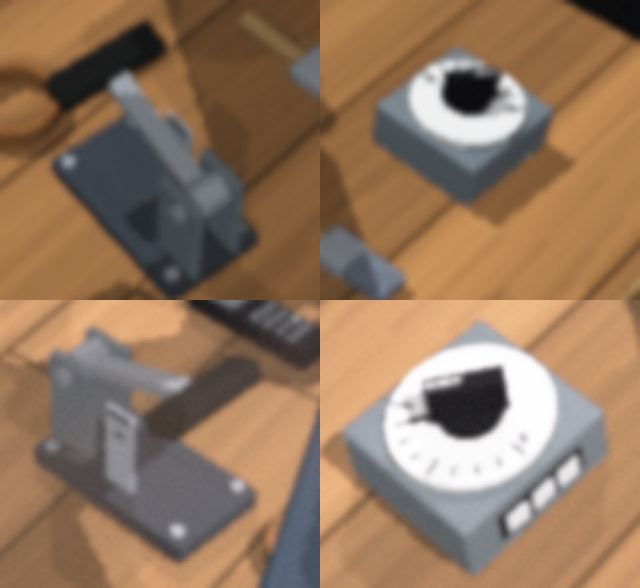

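The crops show the grey steel station (not green or red) with the T grip toward the robot side. They also show the counter with its windows on the lower-right side in the side view, and the bar nose pointing left there (crop about (412,402)). Next I'll cast rays from these pixels.

```bash
cat > h.py <<'E'
import numpy as np,cv2
from scipy.spatial.transform import Rotation as Ro
from station import *
np.set_printoptions(precision=4,suppress=True)
def ray(n,px):
    c=calibration(n);K=c["camera_matrix"]
    d=np.linalg.inv(K)@[px[0],px[1],1];R=c["R"]
    return -R.T@c["t"],R.T@d
def cast(n,px,z):
    o,d=ray(n,px);return (o+d*(z-o[2])/d[2])
def wcast(px,z,s):
    c=calibration("wrist");K=c["camera_matrix"];M=c["mount"]
    v=np.array([px[0]-K[0,2],px[1]-K[1,2]])/K[0,0];r=np.linalg.norm(v)
    d=np.array([*(np.sin(r)*v/r),np.cos(r)])
    T=Ro.from_quat(s["tool_rot"]).as_matrix()
    o=T@M[:3,3]+s["tcp_pos"];d=T@M[:3,:3]@d
    return o+d*(z-o[2])/d[2]
E
python3 - <<'E'
from h import *
S1=lambda x,y:(215+x/4,170+y/4); S2=lambda x,y:(290+(x-320)/4,125+y/4)
D1=lambda x,y:(210+x/3.2,165+(y-300)/3.2); D2=lambda x,y:(95+(x-320)/3.2,275+(y-300)/3.2)
for n,f,P in(("scene",S2,[(375,107),(470,163),(553,110),(458,48)]),("side",D2,[(345,435),(475,540),(605,410),(480,322)])):
    p=np.array([cast(n,f(*q),.055) for q in P]);print(n,"box",p[:,:2].tolist(),p.mean(0))
print("dial side",cast("side",D2(471,417),.063),"scene",cast("scene",S2(467,100),.063))
print("windows",cast("side",D2(543,495),.03))
print("nose side",cast("side",D2(410,408),.08),"bar top end L,R",cast("side",D2(424,383),.101),cast("side",D2(502,368),.101))
for n,f,P in(("scene",S1,[(53,160),(170,298),(257,240),(125,112)]),("side",D1,[(37,450),(180,558),(255,495)])):
    p=np.array([cast(n,f(*q),.02) for q in P]);print(n,"plate",p[:,:2])
for z in(.152,):
    print("grip",cast("scene",S1(50,85),z),cast("scene",S1(157,30),z),cast("scene",S1(105,65),z),cast("side",D1(255,362),z),cast("side",D1(200,395),z))
E
```

```text
scene box [[0.4789431239815699, 0.13790132748490835], [0.5947927289759902, 0.14177077391409376], [0.6116721737362409, 0.2596171255182189], [0.4868043704613838, 0.26728825079877794]] [0.5431 0.2016 0.055 ]
side box [[0.6022806751360013, 0.26665979312622573], [0.47210861338241045, 0.27144336593048607], [0.4720644340384595, 0.14516241919689343], [0.5980864666453514, 0.14140661491452128]] [0.5361 0.2062 0.055 ]
dial side [0.5382 0.2082 0.063 ] scene [0.5442 0.2033 0.063 ]
windows [0.473  0.2106 0.03  ]
nose side [0.5663 0.2347 0.08  ] bar top end L,R [0.5598 0.2234 0.101 ] [0.5264 0.1833 0.101 ]
scene plate [[ 0.4495 -0.2583]
 [ 0.626  -0.2894]
 [ 0.641  -0.1945]
 [ 0.458  -0.1734]]
side plate [[ 0.6273 -0.1821]
 [ 0.452  -0.1509]
 [ 0.442  -0.2495]]
grip [ 0.4667 -0.2679  0.152 ] [ 0.4889 -0.1624  0.152 ] [ 0.4844 -0.2209  0.152 ] [ 0.4596 -0.262   0.152 ] [ 0.4726 -0.2017  0.152 ]
```

Request:
apply_moves --pt "0 0 -0.025 0 0 -0.144 -1" --pt "0 0 -0.025 0 0 -0.144 -1" --pt "0 0 -0.025 0 0 -0.144 -1" --pt "0 0 -0.025 0 0 -0.144 -1"

```text
t: 0.65
tcp_pos: [0.163, -0.603, 0.3036]
tool_rot: [0.912, 0.41, 0.0, -0.0]
force: [-0.2, -0.7, 0.4]
finger_gap: 0.999
gripper_force: 0.0
```

Request:
apply_moves --pt "0.0544 -0.0055 0 0 0 0 -1" --pt "0.0544 -0.0055 0 0 0 0 -1" --pt "0.0544 -0.0055 0 0 0 0 -1" --pt "0.0544 -0.0055 0 0 0 0 -1" --pt "0.0544 -0.0055 0 0 0 0 -1" --pt "0.0544 -0.0055 0 0 0 0 -1" --pt "0.0544 -0.0055 0 0 0 0 -1" --pt "0.0544 -0.0055 0 0 0 0 -1"

```text
t: 1.65
tcp_pos: [0.4215, -0.2483, 0.3031]
tool_rot: [0.913, 0.408, 0.0, -0.0]
force: [1.0, 0.2, -1.0]
finger_gap: 1.002
gripper_force: 0.0
```

Request:
apply_moves --pt "0.0524 -0.0269 0 0 0 0 -1" --pt "0.0524 -0.0269 0 0 0 0 -1" --pt "0.0524 -0.0269 0 0 0 0 -1" --pt "0.0524 -0.0269 0 0 0 0 -1" --pt "0.0524 -0.0269 0 0 0 0 -1" --pt "0.0524 -0.0269 0 0 0 0 -1" --pt "0.0524 -0.0269 0 0 0 0 -1" --pt "0.0524 -0.0269 0 0 0 0 -1"

```text
t: 2.65
tcp_pos: [0.5405, 0.2077, 0.303]
tool_rot: [0.913, 0.408, -0.0, 0.0]
force: [1.5, -0.1, -0.1]
finger_gap: 0.999
gripper_force: 0.0
```

Request:
apply_moves --pt "0 0 0.03 0 0 0 -1" --pt "0 0 0.03 0 0 0 -1" --pt "0 0 0 0 0 0 -1" --pt "0 0 0 0 0 0 -1"

```text
t: 3.15
tcp_pos: [0.5411, 0.2058, 0.2441]
tool_rot: [0.913, 0.408, 0.001, 0.0]
force: [-0.4, -0.9, 0.5]
finger_gap: 1.0
gripper_force: 0.0
```

```bash
python3 - <<'E'
from h import *
s=sense();im=snapshot("wrist");print(s["tcp_pos"],s["tool_rot"],s["q"],s["force"],s["ft_torque"])
import pickle;pickle.dump(s,open("s1.pkl","wb"))
cv2.imwrite("pics/w1raw.png",im[:,:,::-1]);cv2.imwrite("pics/w1.png",cv2.resize(im[:,:,::-1],(768,576)))
E
```

```text
[0.5411 0.2058 0.2441] [0.9132 0.4076 0.0007 0.0002] [0.1705 0.4195 1.5038 0.     1.2169 0.9017] [-0.4084 -0.9009  0.5486] [ 0.0253 -0.0027  0.0168]
```

View pics/w1.png

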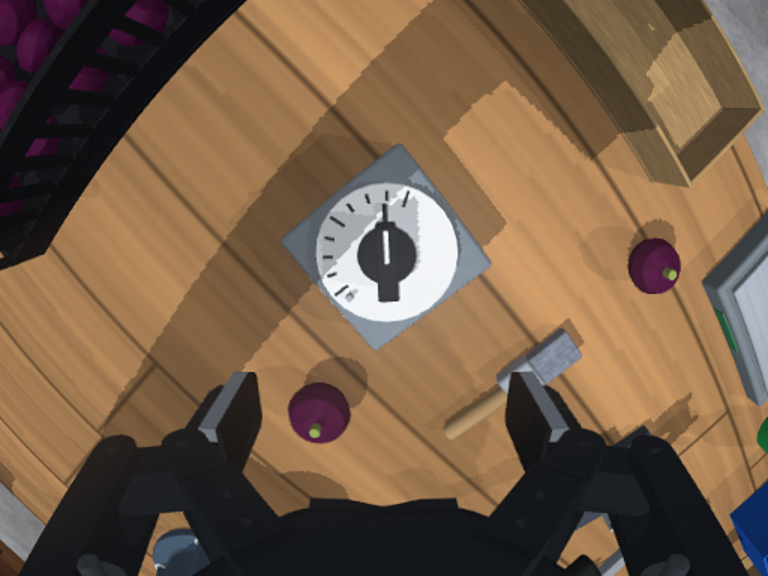

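The wrist view shows the bar nearly along the image vertical, with its nose up at (386,225) and tail at (389,300). The dial centre is near (388,252), and the zero mark is at the lower left (350,295).

```bash
python3 - <<'E'
from h import *
import pickle;s=pickle.load(open("s1.pkl","rb"));im=cv2.imread("pics/w1raw.png")
h=cv2.cvtColor(im,cv2.COLOR_BGR2HSV)
m=((h[...,2]<60)).astype(np.uint8);m[:145]=0;m[205:]=0;m[:,:235]=0;m[:,285:]=0
ys,xs=np.nonzero(m);print("black",xs.mean(),ys.mean(),xs.min(),xs.max(),ys.min(),ys.max())
for y in range(146,204,3):
    r=np.nonzero(m[y])[0]; print(y,(r.min(),r.max()) if len(r) else None,end=' ')
print()
f=lambda x,y,z:wcast((x/1.5,y/1.5),z,s)
print("dial",f(388,252,.063)); print("L,R,T,B",f(316,252,.063),f(460,252,.063),f(388,182,.063),f(388,322,.063))
print("top line",f(386,232,.101),f(386,262,.101),"tail top",f(389,282,.101),f(389,301,.101),"nose",f(386,222,.101))
print("box",[f(*p,.055)[:2] for p in((281,242),(377,350),(491,265),(401,144))])
E
```

```text
black 255.53716216216216 163.4222972972973 239 276 145 200
146 (np.int64(256), np.int64(257)) 149 (np.int64(251), np.int64(262)) 152 (np.int64(250), np.int64(264)) 155 (np.int64(246), np.int64(269)) 158 (np.int64(243), np.int64(272)) 161 (np.int64(241), np.int64(274)) 164 (np.int64(240), np.int64(275)) 167 (np.int64(239), np.int64(276)) 170 (np.int64(239), np.int64(276)) 173 (np.int64(239), np.int64(276)) 176 (np.int64(240), np.int64(275)) 179 (np.int64(241), np.int64(242)) 182 (np.int64(243), np.int64(271)) 185 (np.int64(247), np.int64(268)) 188 (np.int64(252), np.int64(252)) 191 (np.int64(252), np.int64(252)) 194 None 197 (np.int64(253), np.int64(253)) 200 (np.int64(253), np.int64(264)) 203 None 
dial [0.544  0.2037 0.063 ]
L,R,T,B [0.5007 0.2429 0.063 ] [0.5879 0.1649 0.063 ] [0.5815 0.2458 0.063 ] [0.504  0.1587 0.063 ]
top line [0.5578 0.2221 0.101 ] [0.5432 0.2057 0.101 ] tail top [0.5348 0.193  0.101 ] [0.5251 0.182  0.101 ] nose [0.5626 0.2274 0.101 ]
box [array([0.4827, 0.2686]), array([0.477 , 0.1428]), array([0.6009, 0.1363]), array([0.6094, 0.2614])]
```

Request:
apply_moves --pt "0 0.0033 0.02 0 0 -0.02 -0.2" --pt "0 0 0.03 0 0 0 -0.2" --pt "0 0 0.03 0 0 0 -0.2" --pt "0 0 0.03 0 0 0 -0.2" --pt "0 0 0.03 0 0 0 -0.2" --pt "0 0 0.02 0 0 0 -0.2" --pt "0 0 0.01 0 0 0 -0.2" --pt "0 0 0 0 0 0 -0.2" --force 40

```text
t: 4.2
tcp_pos: [0.5435, 0.2035, 0.0736]
tool_rot: [0.909, 0.417, 0.0, 0.0]
force: [0.6, 0.3, -0.9]
finger_gap: 0.597
gripper_force: 0.0
```

Request:
apply_moves --pt "0 0 0 0 0 0 1" --pt "0 0 0 0 0 0 1" --pt "0 0 0 0 0 0 1" --pt "0 0 0 0 0 0 1" --pt "0 0 0 0 0 0 1" --pt "0 0 0 0 0 0 1" --force 40

```text
t: 4.95
tcp_pos: [0.5428, 0.2036, 0.0732]
tool_rot: [0.909, 0.417, -0.0, -0.0]
force: [0.0, -0.5, -0.7]
finger_gap: -0.002
gripper_force: 0.0
```

```bash
python3 - <<'E'
from h import *
s=sense();print(s)
E
```

```text
{'t': 4.95, 'q': array([0.1661, 0.6446, 1.6563, 0.    , 0.8409, 0.8771]), 'qd': array([-0.0001, -0.0001,  0.0004,  0.0005, -0.0011, -0.0005]), 'tau': array([  0.0028, -43.5974, -12.071 ,   0.    ,   0.0009,   0.    ]), 'tcp_pos': array([0.5428, 0.2036, 0.0732]), 'tool_rot': array([ 0.909 ,  0.4168, -0.0001, -0.    ]), 'force': array([ 0.0402, -0.5102, -0.6725]), 'ft_torque': array([ 0.0278,  0.0286, -0.0309]), 'gripper_force': 0.0, 'finger_gap': -0.0018491723742839433}
```

```bash
python3 - <<'E'
from h import *
im=snapshot("wrist")[:,:,::-1];s=snapshot("scene")[:,:,::-1];d=snapshot("side")[:,:,::-1]
r=lambda a:cv2.resize(a,(400,300),interpolation=cv2.INTER_CUBIC)
o=np.vstack([np.hstack([r(im[60:360,56:456]),r(s[90:210,250:410])]),np.hstack([r(d[210:375,40:260]),r(im[120:270,156:356])])])
cv2.imwrite("pics/m2.png",o)
E
```

```text
(no output)
```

View pics/m2.png

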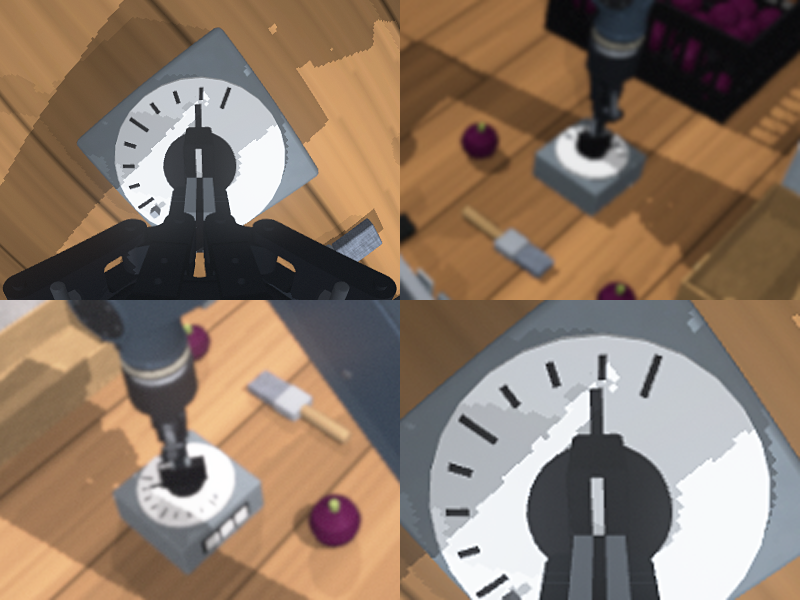

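The fingers report fully shut with no grip force, although the TCP is at bar height. I'll compare an in-place open view with a shut view in free air.

Request:
apply_moves --pt "0 0 0 0 0 0 0.2" --pt "0 0 0 0 0 0 0.2" --pt "0 0 0 0 0 0 0.2" --pt "0 0 0 0 0 0 0.2"

```text
t: 5.6
tcp_pos: [0.5428, 0.2036, 0.0731]
tool_rot: [0.909, 0.417, -0.0, -0.0]
force: [-0.3, 0.2, -0.3]
finger_gap: 0.402
gripper_force: 0.0
```

```bash
python3 - <<'E'
from h import *
cv2.imwrite("pics/a1.png",snapshot("wrist")[:,:,::-1])
E
```

Request:
apply_moves --pt "0 0 -0.03 0 0 0 0.2" --pt "0 0 -0.03 0 0 0 0.2" --pt "0 0 -0.02 0 0 0 1" --pt "0 0 0 0 0 0 1" --pt "0 0 0 0 0 0 1" --pt "0 0 0 0 0 0 1"

```text
t: 6.4
tcp_pos: [0.542, 0.2034, 0.152]
tool_rot: [0.909, 0.417, -0.001, -0.0]
force: [-0.3, 0.3, -0.9]
finger_gap: -0.001
gripper_force: 0.0
```

```bash
python3 - <<'E'
from h import *
cv2.imwrite("pics/a2.png",snapshot("wrist")[:,:,::-1])
r=lambda a:cv2.resize(a[130:330,156:356],(400,400),interpolation=cv2.INTER_CUBIC)
cv2.imwrite("pics/m3.png",np.hstack([r(cv2.imread("pics/a1.png")),r(cv2.imread("pics/a2.png"))]))
E
```

```text
(no output)
```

View pics/m3.png

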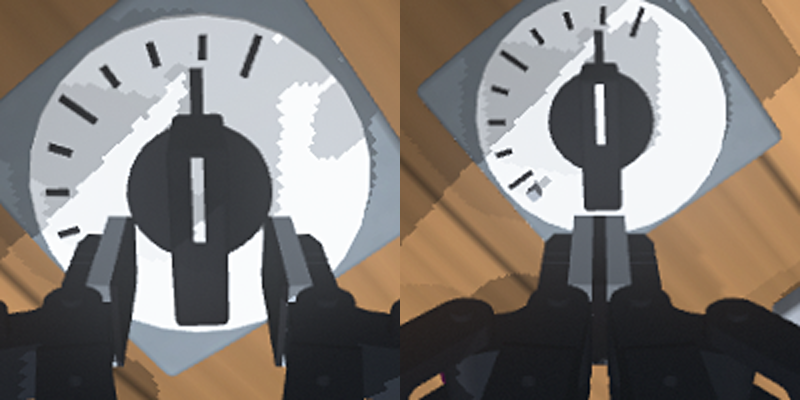

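The fingertips appear in front of the bar, so they seem to end above where the TCP is reported. I'll check this from the side cameras, with the TCP projected onto them.

```bash
python3 - <<'E'
from h import *
s=sense();p=s["tcp_pos"];out=[]
for n in("scene","side"):
    c=calibration(n);im=snapshot(n)[:,:,::-1].copy();k=8
    f=lambda X:(lambda v:(c["camera_matrix"]@v/v[2])[:2])(c["R"]@X+c["t"])
    u=f(p);x0,y0=int(u[0])-25,int(u[1])-30
    a=cv2.resize(im[y0:y0+60,x0:x0+50],None,fx=k,fy=k,interpolation=cv2.INTER_CUBIC)
    for dz,col in((0,(0,0,255)),(.02,(0,255,255)),(.04,(0,255,0))):
        v=(f(p+[0,0,dz])-[x0,y0]+.5)*k;cv2.line(a,(int(v[0])-25,int(v[1])),(int(v[0])-8,int(v[1])),col,1)
        cv2.line(a,(int(v[0])+8,int(v[1])),(int(v[0])+25,int(v[1])),col,1)
    out.append(a)
cv2.imwrite("pics/m4.png",np.hstack(out))
E
```

```text
(no output)
```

View pics/m4.png

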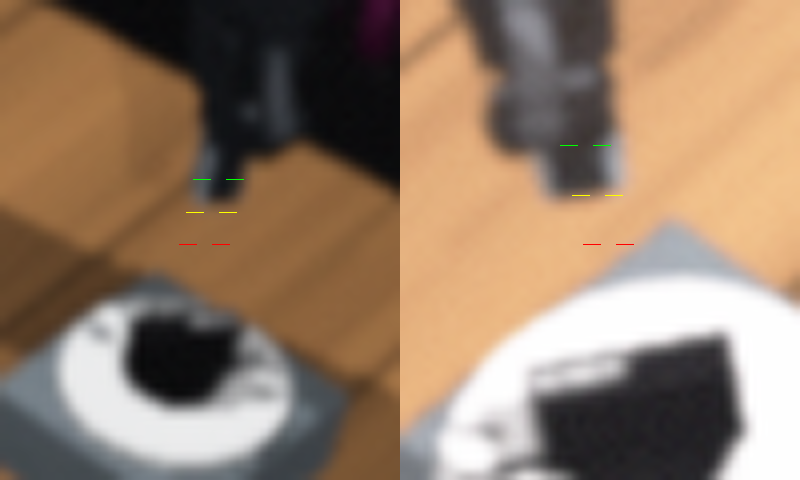

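The true fingertips sit roughly 30 mm above the reported TCP, so that offset must be allowed for everywhere. I'll go deeper in stages and watch the force.

Request:
apply_moves --pt "0 0 0 0 0 0 0.2" --pt "0 0 0 0 0 0 0.2" --pt "0 0 0.03 0 0 0 0.2" --pt "0 0 0.03 0 0 0 0.2" --pt "0 0 0.02 0 0 0 0.2" --pt "0 0 0.01 0 0 0 0.2" --pt "0 0 0.006 0 0 0 0.2" --pt "0 0 0 0 0 0 0.2"

```text
t: 7.55
tcp_pos: [0.5431, 0.2036, 0.0574]
tool_rot: [0.909, 0.417, 0.0, 0.0]
force: [0.9, -0.1, 0.4]
finger_gap: 0.402
gripper_force: 0.0
```

Request:
apply_moves --pt "0 0 0.003 0 0 0 0.2" --pt "0 0 0.003 0 0 0 0.2" --pt "0 0 0 0 0 0 0.2"

```text
t: 7.92
tcp_pos: [0.5428, 0.2036, 0.0512]
tool_rot: [0.909, 0.417, -0.0, -0.0]
force: [-0.3, 0.3, -0.6]
finger_gap: 0.4
gripper_force: 0.0
```

Request:
apply_moves --pt "0 0 0 0 0 0 1" --pt "0 0 0 0 0 0 1" --pt "0 0 0 0 0 0 1" --pt "0 0 0 0 0 0 1" --pt "0 0 0 0 0 0 1" --force 40

```text
t: 8.55
tcp_pos: [0.543, 0.2036, 0.0514]
tool_rot: [0.909, 0.417, 0.0, 0.0]
force: [-0.5, -1.1, 3.8]
finger_gap: 0.175
gripper_force: 41.1
```

The bar is gripped (gap 0.175, 41 N). Now I'll turn it anticlockwise.

Request:
apply_moves --pt "0 0 0 0 0 -0.06 1" --pt "0 0 0 0 0 -0.12 1" --pt "0 0 0 0 0 -0.16 1" --pt "0 0 0 0 0 -0.16 1" --pt "0 0 0 0 0 0 1" --force 60

```text
t: 9.18
tcp_pos: [0.5428, 0.2037, 0.0515]
tool_rot: [0.778, 0.628, -0.0, -0.0]
force: [-1.5, -0.2, 4.6]
finger_gap: 0.171
gripper_force: 62.6
```

```bash
python3 - <<'E'
from h import *
s=sense();print(s["q"],s["force"],s["ft_torque"],s["tau"])
E
```

```text
[0.1663 0.6786 1.6674 0.0001 0.7957 0.3789] [-1.4659 -0.2485  4.6062] [-0.0459  0.1555  0.0649] [ -0.274  -41.5407 -11.0973   0.0243  -0.4049  -0.2077]
```

Request:
apply_moves --pt "0 0 0 0 0 -0.16 1" --pt "0 0 0 0 0 -0.16 1" --pt "0 0 0 0 0 -0.16 1" --pt "0 0 0 0 0 -0.16 1" --pt "0 0 0 0 0 -0.16 1" --pt "0 0 0 0 0 -0.16 1" --pt "0 0 0 0 0 -0.16 1" --pt "0 0 0 0 0 -0.16 1"

```text
t: 10.18
tcp_pos: [0.5421, 0.2034, 0.0515]
tool_rot: [0.247, 0.969, -0.0, -0.001]
force: [-2.1, -1.3, 5.7]
finger_gap: 0.171
gripper_force: 62.6
```

Request:
apply_moves --pt "0 0 0 0 0 -0.08 1" --pt "0 0 0 0 0 -0.08 1" --pt "0 0 0 0 0 -0.08 1" --pt "0 0 0 0 0 -0.06 1" --pt "0 0 0 0 0 -0.04 1" --pt "0 0 0 0 0 0 1"

```text
t: 10.92
tcp_pos: [0.5421, 0.2032, 0.0515]
tool_rot: [0.082, 0.997, -0.0, -0.001]
force: [-2.5, -1.9, 5.9]
finger_gap: 0.174
gripper_force: 62.8
```

```bash
python3 - <<'E'
from h import *
s=sense();print(s["q"],s["force"],s["ft_torque"],s["tau"],Ro.from_quat(s["tool_rot"]).as_matrix()[:,0])
E
```

```text
[ 0.166   0.6783  1.6681 -0.0006  0.7968 -1.2401] [-2.4864 -1.866   5.9444] [-0.2316  0.3732 -0.0099] [  0.2269 -41.0256 -11.619    0.2396  -0.7239   0.0068] [-0.9865  0.1636  0.0014]
```

Request:
apply_moves --pt "0 0 0 0 0 -0.04 1" --pt "0 0 0 0 0 -0.04 1" --pt "0 0 0 0 0 -0.04 1" --pt "0 0 0 0 0 0 1"

```text
t: 11.42
tcp_pos: [0.5421, 0.2032, 0.0515]
tool_rot: [0.024, 1.0, -0.0, -0.001]
force: [-3.2, -2.2, 6.7]
finger_gap: 0.171
gripper_force: 62.8
```

```bash
python3 - <<'E'
from h import *
s=sense();print(s["q"],s["force"],s["ft_torque"],s["tau"][3:])
E
```

```text
[ 0.1656  0.6783  1.6682  0.0004  0.7969 -1.3578] [-3.1828 -2.1706  6.6699] [-0.3676  0.3983 -0.6354] [-0.091  -0.7592 -0.6719]
```

Request:
apply_moves --pt "0 0 0 0 0 -0.03 1" --pt "0 0 0 0 0 -0.03 1" --pt "0 0 0 0 0 0 1"

```text
t: 11.8
tcp_pos: [0.5418, 0.2033, 0.0515]
tool_rot: [-0.004, 1.0, 0.001, -0.001]
force: [-3.8, -3.0, 7.2]
finger_gap: 0.174
gripper_force: 71.0
```

```bash
python3 - <<'E'
from h import *
s=sense();print(s["q"],s["force"],s["ft_torque"],s["tau"][3:])
E
```

```text
[ 0.165   0.6782  1.6684  0.0023  0.7975 -1.4146] [-3.8307 -2.9799  7.1539] [-0.4239  0.5032 -1.5719] [-0.6591 -0.9387 -1.6196]
```

Torque rises from about 0 to 1.6 N m at the expected heading, so this is the zero stop. I'll ease off slightly, open, rise and check.

Request:
apply_moves --pt "0 0 0 0 0 0.03 1" --pt "0 0 0 0 0 0 0.4" --pt "0 0 0 0 0 0 0.2" --pt "0 0 0 0 0 0 0.2" --pt "0 0 -0.03 0 0 0 0.2" --pt "0 0 -0.06 0 0 0 0.2" --pt "0 0 -0.06 0 0 0 1" --pt "0 0 -0.03 0 0 0 1"

```text
t: 12.8
tcp_pos: [0.5445, 0.2041, 0.2349]
tool_rot: [0.006, 1.0, 0.001, 0.003]
force: [0.3, 0.1, -0.1]
finger_gap: 0.005
gripper_force: 0.0
```

Request:
apply_moves --pt "0 0 0 0 0 0 1" --pt "0 0 0 0 0 0 1"

```text
t: 13.05
tcp_pos: [0.5419, 0.2035, 0.23]
tool_rot: [0.006, 1.0, -0.0, -0.001]
force: [-0.4, -0.4, -0.3]
finger_gap: -0.002
gripper_force: 0.0
```

```bash
python3 - <<'E'
from h import *
s=sense();im=snapshot("wrist")[:,:,::-1];d=snapshot("side")[:,:,::-1];print(s["tcp_pos"],s["tool_rot"],s["q"],s["force"])
import pickle;pickle.dump(s,open("s2.pkl","wb"));cv2.imwrite("pics/w2raw.png",im);cv2.imwrite("pics/d2raw.png",d)
r=lambda a:cv2.resize(a,(400,400),interpolation=cv2.INTER_CUBIC)
cv2.imwrite("pics/m5.png",np.hstack([r(im[80:280,156:356]),r(d[150:260,200:310])]))
E
```

```text
[0.5419 0.2035 0.23  ] [ 0.0059  1.     -0.0002 -0.0011] [ 0.1663  0.436   1.5184 -0.0001  1.1895 -1.3928] [-0.3799 -0.4453 -0.2868]
```

View pics/m5.png

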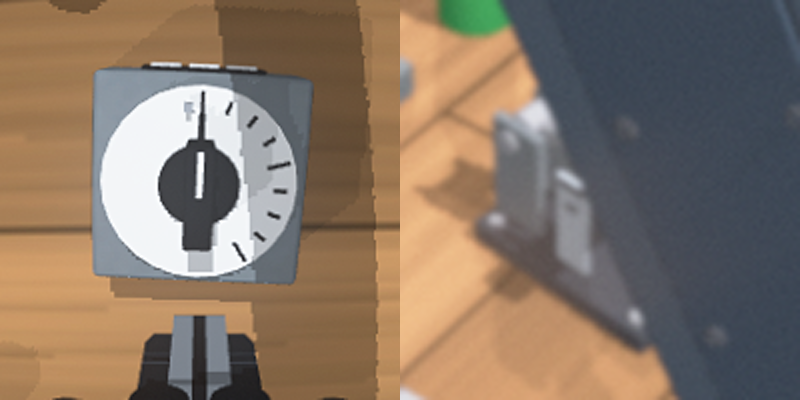

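The pointer nose now points at the digit windows and covers the zero mark (crop (202,95)), so the counter is at its stop. Next I'll go above the grey run handle, with the tool x-axis along the arm.

Request:
apply_moves --pt "0 0 -0.03 0 0 0.163 1" --pt "0 -0.0604 0 0 0 0 1" --pt "0 -0.0604 0 0 0 0 1" --pt "0 -0.0604 0 0 0 0 1" --pt "0 -0.0604 0 0 0 0 1" --pt "0 -0.0604 0 0 0 0 1" --pt "0 -0.0604 0 0 0 0 1" --pt "-0.0047 -0.0604 0 0 0 0 1"

```text
t: 14.15
tcp_pos: [0.4726, -0.2149, 0.2596]
tool_rot: [0.087, 0.996, 0.001, -0.001]
force: [1.4, -0.0, -0.1]
finger_gap: -0.005
gripper_force: 0.0
```

Request:
apply_moves --pt "0 0 0 0 0 0 1" --pt "0 0 0 0 0 0 1"

```text
t: 14.4
tcp_pos: [0.4732, -0.2128, 0.2598]
tool_rot: [0.088, 0.996, 0.001, -0.001]
force: [-0.8, 0.8, 0.3]
finger_gap: 0.001
gripper_force: 0.0
```

```bash
python3 - <<'E'
from h import *
s=sense();im=snapshot("wrist")[:,:,::-1];print(s["tcp_pos"],s["tool_rot"],s["q"],s["force"])
import pickle;pickle.dump(s,open("s3.pkl","wb"));cv2.imwrite("pics/w3raw.png",im)
cv2.imwrite("pics/w3.png",cv2.resize(im,(768,576)))
E
```

```text
[ 0.4732 -0.2128  0.2598] [ 0.0878  0.9961  0.0012 -0.0014] [-0.6387  0.3184  1.6225  0.0007  1.2044 -2.034 ] [-0.7992  0.7893  0.311 ]
```

View pics/w3.png

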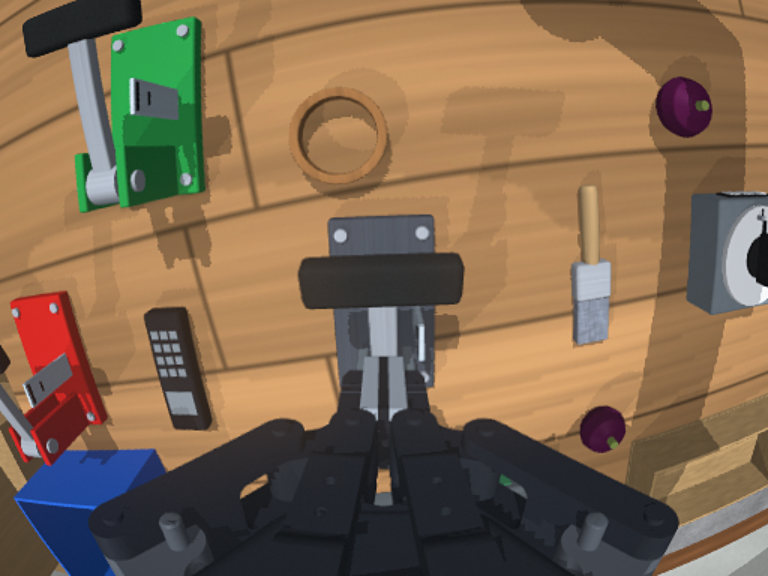

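The wrist view shows the grey station straight ahead. Its black T grip is centred near (382,280), the brush is at (590,265) and clear, and green and red stand off to the left.

```bash
python3 - <<'E'
from h import *
import pickle;s=pickle.load(open("s3.pkl","rb"))
f=lambda x,y,z:wcast((x/1.5,y/1.5),z,s)
T=Ro.from_quat(s["tool_rot"]).as_matrix()
for n,p,z in(("Lmid",(300,282),.15),("Rmid",(464,277),.15),("mid far",(382,256),.157),("mid near",(382,308),.147),("bolt L",(340,236),.02),("bolt R",(422,233),.02),("plateL",(329,218),.02),("plateR",(434,215),.02)):
    X=f(*p,z);print(n,X,"tool",T.T@(X-s["tcp_pos"]))
E
```

```text
Lmid [ 0.4658 -0.2668  0.15  ] tool [-0.0026 -0.0547  0.1096]
Rmid [ 0.4813 -0.1597  0.15  ] tool [0.0009 0.0535 0.1099]
mid far [ 0.4567 -0.2102  0.157 ] tool [ 0.0164 -0.0005  0.1028]
mid near [ 0.4941 -0.2168  0.147 ] tool [-0.0217 -0.0005  0.1127]
bolt L [ 0.4612 -0.2508  0.02  ] tool [ 0.0044 -0.04    0.2397]
bolt R [ 0.4718 -0.1749  0.02  ] tool [0.0072 0.0366 0.2399]
plateL [ 0.4426 -0.2576  0.02  ] tool [ 0.0215 -0.0499  0.2397]
plateR [ 0.4568 -0.1612  0.02  ] tool [0.0244 0.0474 0.24  ]
```

Request:
apply_moves --pt "0 0 0.03 0 0 -0.03 1" --pt "0 0 0.03 0 0 0 1" --pt "0 0 0.03 0 0 0 1" --pt "0 0 0.015 0 0 0 1" --pt "0 0 0.007 0 0 0 1" --pt "0 0 0 0 0 0 1" --pt "0 0 0 0 0 0 1"

```text
t: 15.32
tcp_pos: [0.4747, -0.2139, 0.1501]
tool_rot: [0.072, 0.997, -0.001, 0.001]
force: [0.0, -0.9, -0.3]
finger_gap: -0.001
gripper_force: 0.0
```

Request:
apply_moves --pt "0 0 0.004 0 0 0 1" --pt "0 0 0.004 0 0 0 1" --pt "0 0 0 0 0 0 1"

```text
t: 15.7
tcp_pos: [0.4737, -0.2135, 0.1409]
tool_rot: [0.072, 0.997, 0.0, -0.0]
force: [-1.0, 0.3, 1.3]
finger_gap: -0.001
gripper_force: 0.0
```

Request:
apply_moves --pt "0 0 0.004 0 0 0 1" --pt "0 0 0 0 0 0 1"

```text
t: 15.95
tcp_pos: [0.4737, -0.2135, 0.1369]
tool_rot: [0.072, 0.997, 0.0, -0.0]
force: [0.8, 0.1, -0.2]
finger_gap: -0.006
gripper_force: 0.0
```

Request:
apply_moves --pt "0 0 0.004 0 0 0 1" --pt "0 0 0 0 0 0 1"

```text
t: 16.2
tcp_pos: [0.4737, -0.2134, 0.1329]
tool_rot: [0.072, 0.997, 0.0, -0.0]
force: [0.1, 0.1, -0.2]
finger_gap: 0.001
gripper_force: 0.0
```

Request:
apply_moves --pt "0 0 0.003 0 0 0 1" --pt "0 0 0 0 0 0 1"

```text
t: 16.45
tcp_pos: [0.4738, -0.2135, 0.13]
tool_rot: [0.072, 0.997, 0.0, -0.0]
force: [0.1, 0.1, -0.8]
finger_gap: 0.001
gripper_force: 0.0
```

Request:
apply_moves --pt "0 0 0.003 0 0 0 1" --pt "0 0 0 0 0 0 1"

```text
t: 16.7
tcp_pos: [0.4739, -0.2137, 0.1275]
tool_rot: [0.072, 0.997, -0.0, -0.0]
force: [-1.1, -0.8, 4.5]
finger_gap: -0.001
gripper_force: 2.0
```

Request:
apply_moves --pt "0 0 0.003 0 0 0 1" --pt "0 0 0 0 0 0 1"

```text
t: 16.95
tcp_pos: [0.4738, -0.2137, 0.1246]
tool_rot: [0.072, 0.997, -0.0, -0.0]
force: [-1.5, 0.4, 4.8]
finger_gap: -0.001
gripper_force: 2.3
```

Request:
apply_moves --pt "0 0 0.003 0 0 0 1" --pt "0 0 0 0 0 0 1"

```text
t: 17.2
tcp_pos: [0.4737, -0.2136, 0.1216]
tool_rot: [0.072, 0.997, -0.0, -0.0]
force: [-2.0, 0.3, 6.1]
finger_gap: -0.002
gripper_force: 2.5
```

Request:
apply_moves --pt "0 0 0.003 0 0 0 1" --pt "0 0 0 0 0 0 1"

```text
t: 17.45
tcp_pos: [0.4735, -0.2136, 0.1186]
tool_rot: [0.072, 0.997, -0.0, -0.0]
force: [-2.8, -0.5, 5.8]
finger_gap: -0.001
gripper_force: 2.7
```

Contact came at a nominal 0.128 m, so the tip offset is about 27 mm. Level should then be at a nominal 0.085 m.

Request:
apply_moves --pt "0 0 0.005 0 0 0 1" --pt "0 0 0.005 0 0 0 1" --pt "0 0 0.005 0 0 0 1" --pt "0 0 0.005 0 0 0 1" --pt "0 0 0 0 0 0 1" --pt "0 0 0 0 0 0 1"

```text
t: 18.2
tcp_pos: [0.4724, -0.2132, 0.0988]
tool_rot: [0.072, 0.997, 0.0, -0.002]
force: [-6.0, 0.6, 8.7]
finger_gap: 0.003
gripper_force: 4.1
```

Request:
apply_moves --pt "0 0 0.005 0 0 0 1" --pt "0 0 0.005 0 0 0 1" --pt "0 0 0.003 0 0 0 1" --pt "0 0 0 0 0 0 1" --pt "0 0 0 0 0 0 1"

```text
t: 18.82
tcp_pos: [0.4712, -0.213, 0.0857]
tool_rot: [0.072, 0.997, 0.0, -0.003]
force: [-7.4, -0.9, 10.5]
finger_gap: -0.002
gripper_force: 5.2
```

```bash
python3 - <<'E'
from h import *
F=[]
for i in range(4):
    im=snapshot("wrist")[:,:,::-1];F.append(sense()["force"])
d=snapshot("side")[:,:,::-1];c=snapshot("scene")[:,:,::-1]
s=sense();print(s["t"],s["tcp_pos"],np.mean(F,0),s["ft_torque"])
r=lambda a:cv2.resize(a,(400,300),interpolation=cv2.INTER_CUBIC)
cv2.imwrite("pics/m6.png",np.vstack([np.hstack([r(d[165:255,200:320]),r(c[165:255,200:320])]),np.hstack([r(im[60:360,56:456]),r(im[140:260,180:340])])]))
E
```

```text
19.125 [ 0.4712 -0.213   0.0858] [-7.2829 -0.984  10.8721] [-0.212   1.2818 -0.015 ]
```

View pics/m6.png

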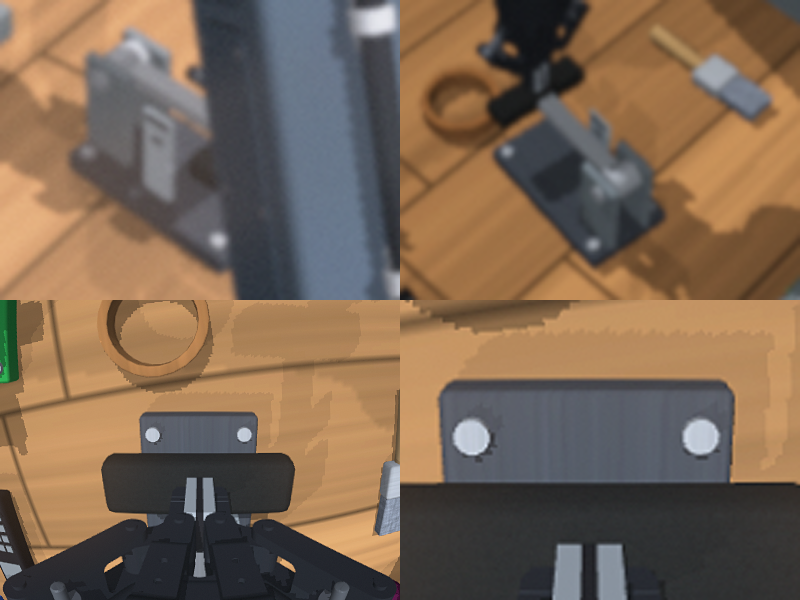

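```bash
python3 - <<'E'
from h import *
s=sense();im=snapshot("wrist");g=im.max(2).astype(int)
for y in(225,232,240): 
    r=g[y]; print(y,[(x,r[x]) for x in list(range(154,166))],[(x,r[x]) for x in range(342,354)])
for a,b,y in((158.5,350,232),(159.5,349,225)):
  for z in(.10,.105,.11,.115,.12):
    A,B=wcast((a,y),z,s),wcast((b,y),z,s);print(z,round(np.linalg.norm(A-B),4),A,B)
E
```

```text
225 [(154, np.int64(193)), (155, np.int64(193)), (156, np.int64(195)), (157, np.int64(190)), (158, np.int64(132)), (159, np.int64(58)), (160, np.int64(62)), (161, np.int64(64)), (162, np.int64(63)), (163, np.int64(63)), (164, np.int64(64)), (165, np.int64(64))] [(342, np.int64(58)), (343, np.int64(57)), (344, np.int64(58)), (345, np.int64(58)), (346, np.int64(56)), (347, np.int64(54)), (348, np.int64(52)), (349, np.int64(41)), (350, np.int64(187)), (351, np.int64(184)), (352, np.int64(181)), (353, np.int64(180))]
232 [(154, np.int64(196)), (155, np.int64(198)), (156, np.int64(202)), (157, np.int64(140)), (158, np.int64(55)), (159, np.int64(61)), (160, np.int64(63)), (161, np.int64(64)), (162, np.int64(64)), (163, np.int64(63)), (164, np.int64(64)), (165, np.int64(64))] [(342, np.int64(58)), (343, np.int64(58)), (344, np.int64(58)), (345, np.int64(56)), (346, np.int64(56)), (347, np.int64(53)), (348, np.int64(53)), (349, np.int64(47)), (350, np.int64(85)), (351, np.int64(185)), (352, np.int64(177)), (353, np.int64(176))]
240 [(154, np.int64(203)), (155, np.int64(204)), (156, np.int64(
[... 396 characters left out ...]
np.int64(177)), (352, np.int64(177)), (353, np.int64(177))]
0.1 0.1144 [ 0.4569 -0.2693  0.1   ] [ 0.4732 -0.1561  0.1   ]
0.105 0.1108 [ 0.4549 -0.2672  0.105 ] [ 0.4706 -0.1575  0.105 ]
0.11 0.1071 [ 0.4529 -0.265   0.11  ] [ 0.4681 -0.159   0.11  ]
0.115 0.1034 [ 0.4509 -0.2628  0.115 ] [ 0.4656 -0.1605  0.115 ]
0.12 0.0998 [ 0.4489 -0.2607  0.12  ] [ 0.4631 -0.1619  0.12  ]
0.1 0.112 [ 0.4526 -0.2675  0.1   ] [ 0.4685 -0.1566  0.1   ]
0.105 0.1084 [ 0.4507 -0.2654  0.105 ] [ 0.4661 -0.158   0.105 ]
0.11 0.1049 [ 0.4489 -0.2633  0.11  ] [ 0.4637 -0.1595  0.11  ]
0.115 0.1013 [ 0.447  -0.2612  0.115 ] [ 0.4614 -0.1609  0.115 ]
0.12 0.0977 [ 0.4451 -0.2591  0.12  ] [ 0.459  -0.1624  0.12  ]
```

The width cast puts the grip's widest line at z of about 0.106 m. The push is about 10.9 N, and 11 N is expected at level, so the arm is level. I'm handing in while holding it there.

```bash
python3 - <<'E'
from station import *
print(sign_off())
E
```

```text
the job is handed in; nothing more can be done
None
```

I turned the counter knob anticlockwise to its zero stop, then pressed the grey run handle to about level (slow) and handed in while still holding it. At hand-in the push was about 10.9 N, against about 11 N expected at level, and no loose things were touched.

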